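# Rotate and restock a row of powder tubs

## Robot

A 7-joint arm with a two-finger parallel gripper is mounted at the origin on the work surface. World frame = base frame: x ahead of the robot, y to its left, z up, the work surface at z = 0. Lengths are in m, angles in rad, forces in N, time in s.
With the tool pointing down it reaches from about 0.4 to 0.85 m from the base axis. Payload 4.5 kg.
Tool frame: the origin (TCP) lies midway between the tips of the shut fingers; the grasp point (between the pads) lies 19 mm behind it; z points along the fingers, y is the direction in which the jaws open and shut (so a half turn about z gives the same grasp; the last joint's range is limited). The gripper opens to 88 mm and grips with 3 to 60 N. Pads are 18 mm wide; open, the fingers measure 123 mm over their backs; the gripper's body (75 mm by 187 mm) begins 45 mm behind the grasp point.
Start: joints at [1.267, 0.689, -0.195, 1.565, 0.157, 0.902, -0.215], TCP at [0.207, -0.59, 0.239] pointing down, gripper open.
Joint ranges: [-3.01, 3.01], [-0.46, 2.08], [-1.47, 1.51], [0.13, 2.56], [-1, 4.14], [0.04, 2.09], [-2.66, 2.66]. Speed limits (rad/s): [2.57, 2.57, 3.14, 3.14, 3.14, 3.14, 3.14].

## Interface

Orientations are given as a rotation vector (axis times angle).
In Python, from rig import ctrl gives the robot as it stands. The module is installed in compiled form; this text tells all that it offers.
- The arm moves only by the tool apply_moves, never from a script. Its argument "motion" is a list that holds one entry, the list of rows, each a list of 7 numbers: the opening in per cent of the stroke, from 0 (shut) to 100 (fully open), then the shift along the tool's x, y, z normalised to -1 to 1, where 1 is 5 cm, then the turn, a rotation vector about the tool's x, y, z normalised to -1 to 1, where 1 is 6 degrees. A call has 1 to 12 rows; each row shifts and turns the commanded pose from where the row before left it, along the tool's axes as they then stand; what a row does not reach is not made up. A row lasts 1/8 s, in which the tool goes at most 62.5 mm and 10.7 degrees, less where a joint would pass 70% of its speed; a pose out of reach is approached as far as the arm can. A call with a number of a shift or a turn outside -1 to 1 is refused whole. A call with a gripper value outside its range is refused whole. The fingers move at their own pace and stop on an object; the grip force is fixed at half the most. Time passes only in rows, so rows that do not move let the fingers close. It gives the time, the measured TCP pose, the force and the opening at its end, in the units of the state.
- ctrl.observe(): the state, without advancing time (a new reading comes with each control period).
- ctrl.snapshot(name): name is "side" or "top" or "wrist"; returns a dict with "pixels" (420x560x3 uint8, red, green, blue), "z_map" (420x560 float32, m along the optical axis (not along the pixel's ray), 0 where there is no reading), "fx", "fy", "cx", "cy" (pixels), "rvec" (rotation vector, rad) and "tvec" (3), from world to camera coordinates, as OpenCV has them. Camera axes: x right, y down, z forward; pixel columns grow to the right and rows downward; lengths in m; the calibration is good to about 2 mm. A picture is of the moment at which its call begins.
- ctrl.close_job(): hands the job in, once; it reports no verdict.
The state is a dict: "t": time; "joint_pos": joint angles; "joint_velocities": joint speeds; "joint_torque": joint torques, N m; "tcp_pos": TCP position; "eef_rot": TCP orientation; "force": force on the tool from outside, world axes, zero at the start; "moment": the same for the moment, N m; "grip_width": opening from 0.0 (shut) to 1.0 (fully open).
Only numpy, scipy, OpenCV 4.12 (cv2) and the standard library are available. Lean on these libraries where they do the work, as an engineer would, in place of code of your own. Each camera call takes 0.05 s, during which the arm holds its last target. There are 200 camera calls.

## Task

Restock the middle row of the little riser shelf, oldest to the front: bring the older rectangular tub forward so that it stands close up to the shelf's front lip, then take the matching new tub of the same height out of the cardboard delivery carton and stand it behind the older one in the same row, square in its lane. Set the tubs down gently, never tip or drop them, and leave everything else standing where it is.

Things in the scene. Friction and masses are not known exactly. Their poses are not given: they have to be found in the camera images.
- shelf: White steel riser shelf, fixed, 238 (x) x 188 (y). Origin: centre of its footprint on the counter; +x from front lip to back, away from the robot. Board top 50 above the counter. Three lanes along x, at y = +61, 0, -61, parted by dividers 3 thick. Above the board: dividers 35 high, front lip 30, side cheeks 45, perforated back panel 55; lip, cheeks and panel 4 thick. It does not move.
- lane (a point): Middle lane of the shelf, 58 wide, 230 long. Point: its centre, on the board (50 above the counter); x along the lane, front lip at x = -115, back panel at x = +115. It holds the older tub; on its +y side stand three round jars, on its -y side a long box, all about as high as the tub and only some 9 from it: no room there for a finger. Fingers fit before and behind a tub.
- carton: Open cardboard delivery carton, fixed, 308 (x) x 86 (y) x 106 high; walls 4, floor 5 thick. Origin: centre of its footprint on the counter. In it, in a row along x some 92 apart and in any order: new tub, lower tub, round jar. The tubs' 66 side lies across it, 3 or more from the long walls (as high as the tall tub: no finger fits); 28 or more is free at their other two sides.
- old_tub_c (a point): The older tub: closed rectangular white plastic tub with flat lid, 66 (its x) x 50 (its y) x 100 high, 0.2 to 0.35 kg. Point: its centre, half-way up; z up. Stands in the middle lane of the shelf with its x nearly along the lane, towards the back, with 35 or more free behind it.
- new_tub_c (a point): The new tub, the same as the older one (66 along its x, 50 along its y, 100 high). Point: its centre, half-way up; z up. Stands in the carton, its x across the carton. To stand in the lane its x must lie along the lane.
- low_tub_c (a point): A lower tub, 66 x 50 x 62 high, in the carton, not wanted. Point: its centre, half-way up.
- round_jar_c (a point): Round white jar, 56 across x 96 high, in the carton, not wanted. Point: its centre, half-way up.
- jar1_c (a point): Round white jar, 54 across x 98 high, foremost in the +y lane of the shelf. Point: its centre, half-way up.
- jar2_c (a point): The same, middle one of the +y lane.
- jar3_c (a point): The same, last one of the +y lane.
- long_box_c (a point): Long paper-white box, 160 (x, along the lane) x 54 x 102 high, in the -y lane of the shelf. Point: its centre, half-way up.
- mortar_c (a point): Small porcelain mortar with a pestle leaning in it, bowl 104 across and 66 high, its spout reaching 60 from the axis, pestle to 115 high, on the counter between shelf and carton, nearer or farther than them. Point: on its axis, 33 up.
- jug_c (a point): White plastic measuring jug, 88 across x 110 high, its handle reaching 73 from the axis along its own +y; on the counter, at the other end from the mortar. Point: on its axis, 55 up. Between mortar and jug the counter is clear, with room to put a tub down.
Not all that is in view belongs to the job. Leave any orange look-alike of the part that bears new_tub_c alone.

How it is judged:
On the way, in this order (a step that is already met when the one before it is completed fails the run):
1. the older tub stands in the middle lane, within 20 mm of the front lip, let go (x of old_tub_c in the frame of shelf between -0.095 and -0.062 m and y of old_tub_c in the frame of shelf between -0.012 and 0.012 m and z of old_tub_c in the frame of shelf between 0.094 and 0.104 m and angle between old_tub_c's own z axis and vertical below 0.08 rad and angle between the x axis of old_tub_c and the x axis of shelf, either way round below 0.14 rad and contact force between the fingers and old_tub below 0.2 N), for 0.2 s.
2. the new tub stands behind it in the same lane, let go (x of new_tub_c in the frame of shelf between -0.03 and 0.085 m and y of new_tub_c in the frame of shelf between -0.012 and 0.012 m and z of new_tub_c in the frame of shelf between 0.094 and 0.104 m and angle between new_tub_c's own z axis and vertical below 0.08 rad and angle between the x axis of new_tub_c and the x axis of shelf, either way round below 0.14 rad and contact force between the fingers and new_tub below 0.2 N), for 0.2 s.
At the end, for the whole second after the job is handed in: Both tall tubs stand upright (within 0.08 rad) on the board of the shelf's middle lane, along the lane (within 0.14 rad), at rest and released: the older one with its front within 20 mm of the front lip, the new one behind it (x of old_tub_c in the frame of shelf between -0.095 and -0.062 m and y of old_tub_c in the frame of shelf between -0.012 and 0.012 m and z of old_tub_c in the frame of shelf between 0.094 and 0.104 m and angle between each of old_tub_c, new_tub_c's own z axis and vertical below 0.08 rad and angle between the x axis of each of old_tub_c, new_tub_c and the x axis of shelf, either way round below 0.14 rad and x of new_tub_c in the frame of shelf between -0.03 and 0.085 m and y of new_tub_c in the frame of shelf between -0.012 and 0.012 m and z of new_tub_c in the frame of shelf between 0.094 and 0.104 m and linear speed of each of old_tub, new_tub below 0.02 m/s); the robot touches nothing.
It fails at once if a tall tub is tipped by more than about 30 degrees (angle between any of old_tub_c, new_tub_c's own z axis and vertical above 0.55 rad).
It fails at once if a tall tub is dropped or knocked (faster than 0.4 m/s with the fingers off it) ((linear speed of old_tub above 0.4 m/s and contact force between the fingers and old_tub below 0.2 N) or (linear speed of new_tub above 0.4 m/s and contact force between the fingers and new_tub below 0.2 N)).
It fails at once if any other thing is moved more than 25 mm or tipped more than about 17 degrees (distance of any of jar1_c, jar2_c, jar3_c, long_box_c, low_tub_c, round_jar_c, mortar_c, jug_c from where it was at the start of the episode above 0.025 m or angle between any of jar1_c, jar2_c, jar3_c, long_box_c, low_tub_c, round_jar_c, mortar_c, jug_c's own z axis and vertical above 0.3 rad).
It also fails if it takes over 67 s, if anything falls off the work surface, if the arm or the gripper's body presses on something with over 40 N, if the wrist force passes 120 N, or if a joint passes its speed limit or range.

## Working session

There is one attempt and no reset: what is moved stays moved. The work goes in short steps, Python scripts to look and compute and a tool call to move; the robot and the scene stay as the last step left them, time stands still between calls to the robot, and variables do not carry over. Pictures are saved under pics/ and viewed, about 8 in all and at most 12, crops included, and the job is handed in when it is done.

Besides the shell and the picture viewer there is one more tool, called after "Call:" as a command line: name --argument value ..., lists and objects as JSON in quotes. apply_moves: Moves the arm, as the interface text tells. Scaled input: -1 to 1 covers 5 cm each way for a shift and 6 degrees each way for a turn. Its arguments: {"type":"object","properties":{"motion":{"type":"array"}},"required":["motion"]}

```bash
mkdir -p pics; ls
cat > h.py <<'E'
import numpy as np, cv2
from rig import ctrl
from scipy.spatial.transform import Rotation as R
def snap(n,save=None):
    s=ctrl.snapshot(n); 
    if save: cv2.imwrite('pics/'+save,s['pixels'][:,:,::-1])
    return s
def cloud(s):
    z=s['z_map']; v,u=np.indices(z.shape)
    c=np.stack([(u-s['cx'])/s['fx']*z,(v-s['cy'])/s['fy']*z,z],-1)
    M=R.from_rotvec(np.ravel(s['rvec'])).as_matrix()
    w=(c-np.ravel(s['tvec']))@M
    w[z==0]=np.nan
    return w
E
python3 - <<'E'
from h import *
o=ctrl.observe(); print(o)
for n in('top','side'):
    s=snap(n,n+'0.png'); w=cloud(s); np.save(n+'0.npy',w); print(n,-R.from_rotvec(np.ravel(s['rvec'])).as_matrix().T@np.ravel(s['tvec']),s['fx'])
E
```

```text
pics
{'t': 0.0, 'joint_pos': array([ 1.26681165,  0.68995734, -0.19450421,  1.56634336,  0.15729613,
        0.90249319, -0.21508849]), 'joint_velocities': array([ 7.59270877e-04, -6.53394398e-05, -5.94250805e-04,  8.46268963e-05,
       -7.88061163e-04, -1.59371922e-04,  5.93040819e-04]), 'joint_torque': array([ 1.88676368e-04, -5.27568519e+01, -1.26710437e+00, -1.53432673e+01,
       -5.26467303e-02,  6.40084036e-03,  1.59593210e-04]), 'tcp_pos': array([ 0.20686384, -0.58910574,  0.23792659]), 'eef_rot': array([-3.09513802e+00, -5.27909611e-01,  6.88231487e-04]), 'force': array([ 0.02397936, -0.43658613,  0.33424326]), 'moment': array([-0.00164622, -0.0104045 , -0.06107327]), 'grip_width': 1.0006474938856023}
top [ 0.30549882 -0.01905975  1.22948355] 462.4624712131147
side [1.12788108 0.68055745 1.13191723] 537.1817110401518
```

View pics/top0.png

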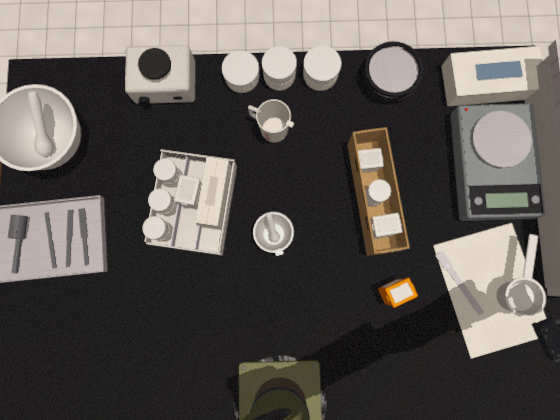

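View pics/side0.png

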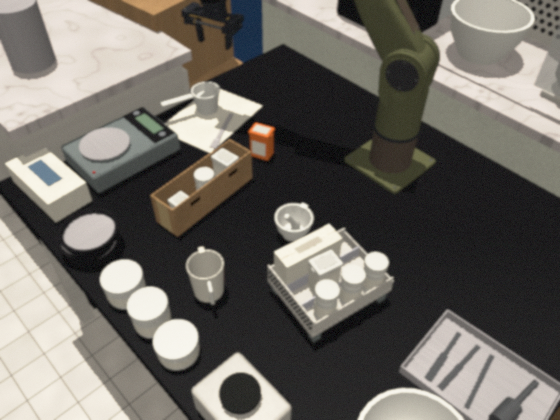

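The top picture shows the shelf at about (192,200), with the old tub at (187,190) and the three jars on its left. The carton is at (380,190) with tubs at (370,160) and (386,225) and a jar at (379,190). The mortar is at (273,232), the jug at (273,120) and the orange decoy at (400,292).

Run:
```python
from h import *
w=np.load('top0.npy'); im=cv2.imread('pics/top0.png')
def rect(name,r0,r1,c0,c1,z0,z1,bright=0):
    p=w[r0:r1,c0:c1]; b=im[r0:r1,c0:c1].min(-1)
    m=(p[...,2]>z0)&(p[...,2]<z1)&(b>=bright)
    n,l,st,_=cv2.connectedComponentsWithStats(m.astype(np.uint8),connectivity=4)
    for i in range(1,n):
        if st[i,4]<60: continue
        q=p[l==i]; c,s,a=cv2.minAreaRect((q[:,:2]*1000).astype(np.float32))
        print(name,st[i,4],np.round(c),np.round(s),round(a,1),'z',np.round(np.median(q[:,2])*1000),np.round(np.percentile(q[:,2],[5,95])*1000))
rect('shelftops',145,260,140,245,.135,.165)
rect('shelfwalls',145,260,140,245,.06,.115)
rect('shelfall',145,260,140,245,.03,.2)
rect('carton',120,260,340,415,.02,.2)
rect('cartontall',120,260,340,415,.085,.12)
rect('cartcontents',120,260,340,415,.055,.115,130)
rect('mortar',205,260,245,300,.03,.2)
rect('jug',90,150,240,300,.03,.2)
rect('orange',270,315,370,425,.03,.2)
for k in [(170,160),(190,187),(190,379),(225,386),(160,370)]: print(k,w[k])
```

```text
shelftops 1585 [520. 149.] [ 55. 161.] 80.3 z 152.0 [147. 155.]
shelftops 413 [576. 262.] [54. 53.] 47.5 z 148.0 [143. 151.]
shelftops 600 [525. 209.] [50. 70.] 78.4 z 150.0 [145. 153.]
shelftops 423 [504. 274.] [53. 53.] 2.7 z 148.0 [143. 151.]
shelftops 431 [436. 286.] [53. 53.] 16.4 z 148.0 [143. 151.]
shelfwalls 1523 [507. 212.] [189. 238.] 80.2 z 85.0 [ 64. 108.]
shelfwalls 92 [565. 252.] [20. 51.] 42.3 z 97.0 [ 71. 111.]
shelfall 7636 [507. 213.] [190. 238.] 80.3 z 109.0 [ 48. 153.]
carton 4001 [ 523. -261.] [310.  88.] 6.9 z 86.0 [ 30. 107.]
cartontall 1615 [ 523. -261.] [309.  88.] 6.9 z 104.0 [ 88. 109.]
cartontall 417 [ 520. -259.] [55. 54.] 42.6 z 101.0 [ 95. 104.]
cartcontents 430 [ 612. -246.] [52. 71.] 9.2 z 67.0 [63. 71.]
cartcontents 384 [ 520. -260.] [54. 53.] 41.9 z 101.0 [ 97. 104.]
cartcontents 560 [ 435. -275.] [50. 74.] 8.1 z 105.0 [100. 108.]
mortar 810 [428.   7.] [101. 101.] 61.7 z 62.0 [33. 95.]
jug 855 [718.   5.] [92. 99.] 14.8 z 83.0 [ 38. 111.]
orange 712 [ 270. -298.] [51. 71.] 23.6 z 99.0 [ 47. 103.]
(170, 160) [0.57629978 0.27325073 0.14528531]
(190, 187) [0.52456431 0.20696708 0.14986197]
(190, 379) [ 0.52205473 -0.26020148  0.09892125]
(225, 386) [ 0.43324684 -0.27062776  0.10643998]
(160, 370) [ 0.60707255 -0.24794674  0.06910263]
```

```bash
cat >> h.py <<'E'
def pose():
    o=ctrl.observe(); M=R.from_rotvec(o['eef_rot']).as_matrix()
    print('t',round(o['t'],2),'tcp',np.round(o['tcp_pos'],4),'psi',round(np.degrees(np.arctan2(M[1,1],M[0,1])),2),'tilt',np.round(M[:,2],3),'grip',round(o['grip_width'],3),'F',np.round(o['force'],1),'q',np.round(o['joint_pos'],2))
    return o['tcp_pos'],M
def plan(wps,grip,sh=0.05,tn=6.0,start=None):
    """wps: list of (x,y,z,psi_deg); prints rows, tool kept pointing down"""
    p,M=start or pose(); rows=[]
    for x,y,z,psi in wps:
        c,s=np.cos(np.radians(psi)),np.sin(np.radians(psi))
        T=np.array([[-s,c,0],[c,s,0],[0,0,-1]]).T; t=np.array([x,y,z])
        rv=R.from_matrix(M.T@T).as_rotvec()
        n=int(max(np.ceil(np.linalg.norm(t-p)/sh),np.ceil(np.degrees(np.linalg.norm(rv))/tn),1))
        d=(t-p)/n
        for i in range(n):
            Mi=M@R.from_rotvec(rv*i/n).as_matrix()
            rows.append([grip]+[round(v,2) for v in Mi.T@d/.05]+[round(v,2) for v in np.degrees(rv)/n/6])
        p,M=t,T
    for i in range(0,len(rows),12): print([[float(v) for v in r] for r in rows[i:i+12]])
E
python3 - <<'E'
from h import *
plan([(.47,-.33,.26,-40),(.525,.209,.28,-11)],100)
E
```

```text
t 0.1 tcp [ 0.2069 -0.5892  0.238 ] psi -70.64 tilt [-0.001  0.002 -1.   ] grip 0.999 F [-0.2  0.2  0.2] q [ 1.27  0.69 -0.19  1.57  0.16  0.9  -0.22]
[[100.0, 0.84, -0.39, -0.05, -0.0, -0.0, -0.64], [100.0, 0.86, -0.34, -0.05, -0.0, -0.0, -0.64], [100.0, 0.88, -0.28, -0.05, -0.0, -0.0, -0.64], [100.0, 0.9, -0.22, -0.05, -0.0, -0.0, -0.64], [100.0, 0.91, -0.16, -0.05, -0.0, -0.0, -0.64], [100.0, 0.92, -0.1, -0.05, -0.0, -0.0, -0.64], [100.0, 0.92, -0.04, -0.05, -0.0, -0.0, -0.64], [100.0, 0.92, 0.03, -0.06, -0.0, -0.0, -0.64], [100.0, 0.82, -0.55, -0.04, 0.0, 0.0, -0.44], [100.0, 0.84, -0.52, -0.04, 0.0, 0.0, -0.44], [100.0, 0.86, -0.48, -0.04, 0.0, 0.0, -0.44], [100.0, 0.88, -0.44, -0.04, 0.0, 0.0, -0.44]]
[[100.0, 0.9, -0.39, -0.04, 0.0, 0.0, -0.44], [100.0, 0.92, -0.35, -0.04, 0.0, 0.0, -0.44], [100.0, 0.93, -0.31, -0.04, 0.0, 0.0, -0.44], [100.0, 0.95, -0.27, -0.04, 0.0, 0.0, -0.44], [100.0, 0.96, -0.22, -0.04, 0.0, 0.0, -0.44], [100.0, 0.97, -0.18, -0.04, 0.0, 0.0, -0.44], [100.0, 0.98, -0.13, -0.04, 0.0, 0.0, -0.44]]
```

Call:
apply_moves --motion '[[[100,0.84,-0.39,-0.05,0,0,-0.64],[100,0.86,-0.34,-0.05,0,0,-0.64],[100,0.88,-0.28,-0.05,0,0,-0.64],[100,0.9,-0.22,-0.05,0,0,-0.64],[100,0.91,-0.16,-0.05,0,0,-0.64],[100,0.92,-0.1,-0.05,0,0,-0.64],[100,0.92,-0.04,-0.05,0,0,-0.64],[100,0.92,0.03,-0.06,0,0,-0.64],[100,0.82,-0.55,-0.04,0,0,-0.44],[100,0.84,-0.52,-0.04,0,0,-0.44],[100,0.86,-0.48,-0.04,0,0,-0.44],[100,0.88,-0.44,-0.04,0,0,-0.44]]]'

```text
t: 1.6
tcp_pos: [0.4893, -0.1322, 0.2671]
eef_rot: [-2.711, -1.588, 0.001]
force: [0.6, -0.2, 0.2]
grip_width: 1.002
```

Call:
apply_moves --motion '[[[100,0.9,-0.39,-0.04,0,0,-0.44],[100,0.92,-0.35,-0.04,0,0,-0.44],[100,0.93,-0.31,-0.04,0,0,-0.44],[100,0.95,-0.27,-0.04,0,0,-0.44],[100,0.96,-0.22,-0.04,0,0,-0.44],[100,0.97,-0.18,-0.04,0,0,-0.44],[100,0.98,-0.13,-0.04,0,0,-0.44],[100,0,0,0,0,0,0]]]'

```text
t: 2.6
tcp_pos: [0.5234, 0.2144, 0.2812]
eef_rot: [-2.412, -2.008, -0.003]
force: [-0.8, -0.4, 0.0]
grip_width: 0.998
```

Run:
```python
from h import *
pose()
s=snap('wrist','wr1.png'); w=cloud(s)
z=w[...,2]
m=(z>.143)&(z<.157)
n,l,st,_=cv2.connectedComponentsWithStats(m.astype(np.uint8),connectivity=4)
for i in range(1,n):
    if st[i,4]<300: continue
    q=w[l==i]; c,sz,a=cv2.minAreaRect((q[:,:2]*1000).astype(np.float32))
    print(st[i],np.round(c,1),np.round(sz,1),round(a,1),np.round(np.median(q[:,2])*1000))
```

```text
t 2.6 tcp [0.5234 0.2144 0.2812] psi -10.46 tilt [-0.     0.004 -1.   ] grip 0.998 F [-0.8 -0.4  0. ] q [-0.19  0.58 -0.46  1.69  0.31  0.94 -0.95]
[ 299  106   61   62 2844] [577.5 263.4] [53.4 54.1] 27.7 148.0
[ 142  109   62   62 2862] [437.5 286.6] [53.6 53.7] 69.8 148.0
[ 217  109   60   62 2808] [503.8 274.8] [53.9 53.6] 39.9 148.0
[ 250  177   70   53 3409] [526.1 209.2] [50.3 66. ] 77.1 150.0
[ 209  234  161   52 7748] [520.3 148.7] [ 55.5 160. ] 79.7 151.0
```

View pics/wr1.png

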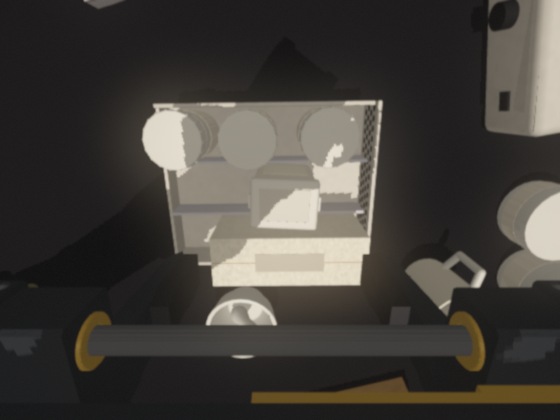

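The wrist view shows the old tub's lid at about (285,203), clear at front and back. It lies between the jars (top) and the long box (below).

Run:
```python
from h import *
plan([(.526,.209,.16,-12.3),(.526,.209,.106,-12.3)],100,sh=.04)
```

```text
t 2.65 tcp [0.5237 0.211  0.2808] psi -10.68 tilt [-0.001  0.001 -1.   ] grip 1.003 F [-0.  -0.4  0.1] q [-0.19  0.58 -0.46  1.69  0.31  0.94 -0.95]
[[100.0, -0.01, 0.01, 0.6, -0.0, -0.0, 0.07], [100.0, -0.01, 0.01, 0.6, -0.0, -0.0, 0.07], [100.0, -0.01, 0.01, 0.6, -0.0, -0.0, 0.07], [100.0, -0.01, 0.01, 0.6, -0.0, -0.0, 0.07], [100.0, 0.0, 0.0, 0.54, 0.0, 0.0, 0.0], [100.0, 0.0, 0.0, 0.54, 0.0, 0.0, 0.0]]
```

Call:
apply_moves --motion '[[[100,0,0,0.6,0,0,0.07],[100,0,0.02,0.6,0,0,0.07],[100,0,0,0.6,0,0,0.07],[100,0,0,0.6,0,0,0],[100,0,0,0.5,0,0,0],[100,0,0,0.5,0,0,0],[100,0,0,0.08,0,0,0],[100,0,0,0,0,0,0]]]'

```text
t: 3.65
tcp_pos: [0.5256, 0.2079, 0.1075]
eef_rot: [2.445, 1.972, -0.001]
force: [-0.2, 0.7, 0.4]
grip_width: 1.0
```

Run:
```python
from h import *
pose()
```

```text
t 3.65 tcp [0.5256 0.2079 0.1075] psi -12.22 tilt [ 0.    -0.001 -1.   ] grip 1.0 F [-0.2  0.7  0.4] q [-0.27  0.81 -0.32  1.85  0.46  0.55 -1.11]
```

Call:
apply_moves --motion '[[[60,0,0,0,0,0,0],[60,0,0,0,0,0,0],[60,0,0,0,0,0,0],[60,0,0,0,0,0,0],[60,0,0,0,0,0,0]]]'

```text
t: 4.28
tcp_pos: [0.5261, 0.209, 0.108]
eef_rot: [2.444, 1.973, 0.003]
force: [0.7, -0.2, 6.3]
grip_width: 0.748
```

Call:
apply_moves --motion '[[[60,0,0,-0.1,0,0,0],[60,0,0,-0.04,0,0,0],[60,0,0,0,0,0,0]]]'

```text
t: 4.65
tcp_pos: [0.525, 0.2088, 0.1141]
eef_rot: [-2.444, -1.974, 0.001]
force: [0.3, -0.9, -3.3]
grip_width: 0.747
```

Run:
```python
from h import *
p,M=pose()
plan([(.4355,.225,p[2],-9.8)],60,sh=.012)
```

```text
t 4.65 tcp [0.525  0.2088 0.1141] psi -12.14 tilt [-0.001 -0.    -1.   ] grip 0.747 F [ 0.3 -0.9 -3.3] q [-0.27  0.8  -0.33  1.85  0.45  0.56 -1.1 ]
t 4.65 tcp [0.525  0.2088 0.1141] psi -12.14 tilt [-0.001 -0.    -1.   ] grip 0.747 F [ 0.3 -0.9 -3.3] q [-0.27  0.8  -0.33  1.85  0.45  0.56 -1.1 ]
[[60.0, -0.01, -0.23, 0.0, -0.0, 0.0, -0.05], [60.0, -0.01, -0.23, 0.0, -0.0, 0.0, -0.05], [60.0, -0.01, -0.23, 0.0, -0.0, 0.0, -0.05], [60.0, -0.0, -0.23, 0.0, -0.0, 0.0, -0.05], [60.0, -0.0, -0.23, 0.0, -0.0, 0.0, -0.05], [60.0, -0.0, -0.23, 0.0, -0.0, 0.0, -0.05], [60.0, -0.0, -0.23, 0.0, -0.0, 0.0, -0.05], [60.0, 0.0, -0.23, 0.0, -0.0, 0.0, -0.05]]
```

Call:
apply_moves --motion '[[[60,0,-0.23,0,0,0,-0.05],[60,0,-0.23,0,0,0,-0.05],[60,0,-0.23,0,0,0,-0.05],[60,0,-0.23,0,0,0,-0.05],[60,0,-0.23,0,0,0,-0.05],[60,0,-0.23,0,0,0,-0.05],[60,0,-0.23,0,0,0,-0.05],[60,0,-0.23,0,0,0,-0.05],[60,0,0,0,0,0,0],[60,0,0,0.05,0,0,0],[60,0,0,0.05,0,0,0],[60,0,0,0,0,0,0]]]'

```text
t: 6.15
tcp_pos: [0.4353, 0.2264, 0.1089]
eef_rot: [2.403, 2.024, -0.0]
force: [0.3, 0.4, -1.7]
grip_width: 0.746
```

Run:
```python
from h import *
p,M=pose()
```

```text
t 6.15 tcp [0.4353 0.2264 0.1089] psi -9.78 tilt [-0. -0. -1.] grip 0.746 F [ 0.3  0.4 -1.7] q [-0.41  0.75 -0.26  2.07  0.5   0.38 -1.24]
```

Call:
apply_moves --motion '[[[60,0,0,0.03,0,0,0],[60,0,0,0,0,0,0],[80,0,0,0,0,0,0],[100,0,0,0,0,0,0],[100,0,0,0,0,0,0],[100,0,0,0,0,0,0],[100,0,0,-0.3,0,0,0],[100,0,0,-0.6,0,0,0],[100,0,0,-0.8,0,0,0],[100,0,0,-0.9,0,0,0],[100,0,0,0,0,0,0]]]'

```text
t: 7.52
tcp_pos: [0.4367, 0.2278, 0.2405]
eef_rot: [2.402, 2.024, 0.011]
force: [-0.1, 0.6, -0.8]
grip_width: 1.002
```

```bash
cat >> h.py <<'E'
def rects(name,z0,z1,minn=300):
    s=snap(name); w=cloud(s); z=w[...,2]; m=(z>z0)&(z<z1)
    n,l,st,_=cv2.connectedComponentsWithStats(m.astype(np.uint8),connectivity=4)
    for i in range(1,n):
        if st[i,4]<minn: continue
        q=w[l==i]; c,sz,a=cv2.minAreaRect((q[:,:2]*1000).astype(np.float32))
        print(st[i],np.round(c,1),np.round(sz,1),round(a,1),np.round(np.median(q[:,2])*1000))
E
python3 - <<'E'
from h import *
pose(); rects('wrist',.143,.157)
plan([(.46,-.05,.25,0),(.435,-.275,.25,8)],65)
E
```

```text
t 7.53 tcp [0.4367 0.2278 0.2405] psi -9.77 tilt [ 0.006  0.004 -1.   ] grip 1.002 F [-0.1  0.6 -0.8] q [-0.29  0.54 -0.44  1.95  0.34  0.72 -1.1 ]
[ 414  104   73   73 3918] [577.5 263. ] [53.8 54.6] 89.8 147.0
[ 232  106   71   71 3810] [437.2 286.9] [53.9 53.8] 44.1 148.0
[ 319  106   71   72 3822] [503.2 274.4] [54. 54.] 48.3 148.0
[ 238  185   81   58 4504] [434.8 226.8] [49.9 66.1] 79.8 150.0
[ 381  250  102   58 3236] [556.3 142.7] [54.6 86.2] 80.0 151.0
[ 297  251   80   58 3756] [475.5 156.3] [55.2 69.5] 79.9 151.0
t 7.58 tcp [0.4357 0.2268 0.2388] psi -9.77 tilt [ 0.003  0.001 -1.   ] grip 1.0 F [ 0.4 -0.4 -0.3] q [-0.29  0.54 -0.44  1.95  0.34  0.72 -1.11]
[[65.0, -0.9, 0.24, -0.04, 0.0, -0.0, -0.27], [65.0, -0.9, 0.21, -0.04, 0.0, -0.0, -0.27], [65.0, -0.91, 0.19, -0.04, 0.0, -0.0, -0.27], [65.0, -0.91, 0.16, -0.04, 0.0, -0.0, -0.27], [65.0, -0.92, 0.13, -0.04, 0.0, -0.0, -0.27], [65.0, -0.92, 0.11, -0.04, 0.0, -0.0, -0.27], [65.0, -0.9, -0.1, 0.0, 0.0, 0.0, -0.27], [65.0, -0.9, -0.13, 0.0, 0.0, 0.0, -0.27], [65.0, -0.89, -0.15, 0.0, 0.0, 0.0, -0.27], [65.0, -0.89, -0.17, 0.0, 0.0, 0.0, -0.27], [65.0, -0.88, -0.2, 0.0, 0.0, 0.0, -0.27]]
```

Call:
apply_moves --motion '[[[68,-0.9,0.24,-0.04,0,0,-0.27],[68,-0.9,0.21,-0.04,0,0,-0.27],[68,-0.91,0.19,-0.04,0,0,-0.27],[68,-0.91,0.16,-0.04,0,0,-0.27],[68,-0.92,0.13,-0.04,0,0,-0.27],[68,-0.92,0.11,-0.04,0,0,-0.27],[68,-0.9,-0.1,0,0,0,-0.27],[68,-0.9,-0.13,0,0,0,-0.27],[68,-0.89,-0.15,0,0,0,-0.27],[68,-0.89,-0.17,0,0,0,-0.27],[68,-0.88,-0.2,0,0,0,-0.27],[68,0,0,0,0,0,0]]]'

```text
t: 9.07
tcp_pos: [0.4325, -0.2793, 0.2475]
eef_rot: [-2.066, -2.363, 0.004]
force: [-1.4, 0.1, 0.5]
grip_width: 0.682
```

Run:
```python
from h import *
pose(); rects('wrist',.085,.116); s=snap('wrist','wr2.png'); w=cloud(s)
im=s['pixels']; z=w[...,2]
m=((z>.09)&(z<.116)&(im.min(-1)>1.25*0+ 110)).astype(np.uint8)
n,l,st,_=cv2.connectedComponentsWithStats(m,connectivity=4)
for i in range(1,n):
    if st[i,4]>300:
        q=w[l==i]; c,sz,a=cv2.minAreaRect((q[:,:2]*1000).astype(np.float32)); print('b',st[i],np.round(c,1),np.round(sz,1),round(a,1),np.round(np.median(q[:,2])*1000))
```

```text
t 9.07 tcp [ 0.4325 -0.2793  0.2475] psi 7.65 tilt [-0.004 -0.    -1.   ] grip 0.682 F [-1.4  0.1  0.5] q [ 0.85  0.58 -0.58  1.87  0.43  0.82  0.17]
[  215   143   330    91 10831] [ 523.7 -262.2] [309.7  87.1] 6.8 104.0
[  82  153   75   73 3447] [ 270.7 -298.1] [50.7 70.9] 23.2 100.0
[ 340  158   60   57 2593] [ 520.3 -260.3] [55.5 56.1] 35.1 100.0
b [ 257  156   51   69 3294] [ 435.1 -274.8] [49.9 73.7] 7.7 105.0
b [ 339  162   59   56 2490] [ 520.4 -260.2] [55.9 55.8] 77.4 100.0
b [  91  167   50   53 1539] [ 270.4 -298. ] [34.  49.2] 22.8 100.0
```

View pics/wr2.png

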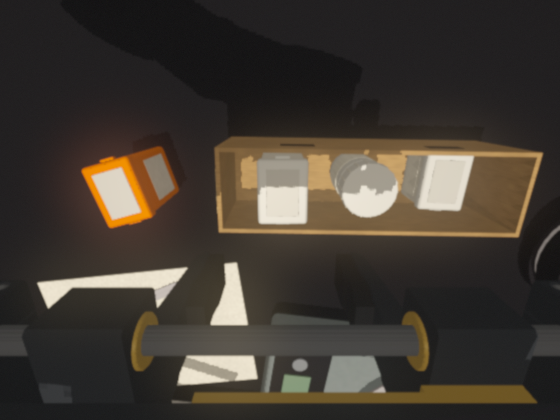

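The wrist view shows the tall white tub at about (283,190) in the carton, with free gaps on both sides along the carton. The jar is at (368,188), the low tub at (447,182), and the orange decoy outside at (125,190).

Run:
```python
from h import *
plan([(.435,-.275,.12,7.6),(.435,-.275,.066,7.6)],68,sh=.035)
```

```text
t 9.18 tcp [ 0.434  -0.2749  0.2484] psi 8.04 tilt [-0.002  0.002 -1.   ] grip 0.681 F [0.9 0.1 0.6] q [ 0.84  0.58 -0.59  1.87  0.43  0.82  0.17]
[[68.0, -0.0, 0.01, 0.64, -0.0, -0.01, 0.02], [68.0, -0.0, 0.01, 0.64, -0.0, -0.01, 0.02], [68.0, -0.0, 0.01, 0.64, -0.0, -0.01, 0.02], [68.0, -0.0, 0.01, 0.64, -0.0, -0.01, 0.02], [68.0, 0.0, 0.0, 0.54, 0.0, 0.0, 0.0], [68.0, 0.0, 0.0, 0.54, 0.0, 0.0, 0.0]]
```

Call:
apply_moves --motion '[[[68,0,0.01,0.64,0,0,0.02],[68,0,0.01,0.64,0,0,0.02],[68,0,0,0.64,0,0,0.02],[68,0,0,0.6,0,0,0],[68,0,0,0,0,0,0],[68,0,0,0,0,0,0]]]'

```text
t: 9.93
tcp_pos: [0.4365, -0.2743, 0.1244]
eef_rot: [2.064, 2.367, 0.001]
force: [-0.3, -0.1, 0.1]
grip_width: 0.678
```

Run:
```python
from h import *
pose()
```

```text
t 9.93 tcp [ 0.4365 -0.2743  0.1244] psi 7.82 tilt [ 0.001  0.    -1.   ] grip 0.678 F [-0.3 -0.1  0.1] q [ 0.73  0.76 -0.43  1.99  0.61  0.53  0.  ]
```

Call:
apply_moves --motion '[[[68,0,-0.03,0.3,0,0,0],[68,0,0,0.4,0,0,0],[68,0,0,0.4,0,0,0],[68,0,0,0.08,0,0,0],[68,0,0,0,0,0,0],[40,0,0,0,0,0,0],[40,0,0,0,0,0,0],[40,0,0,0,0,0,0],[40,0,0,0,0,0,0],[40,0,0,-0.1,0,0,0],[40,0,0,-0.1,0,0,0],[40,0,0,0,0,0,0]]]'

```text
t: 11.42
tcp_pos: [0.4342, -0.2757, 0.075]
eef_rot: [2.067, 2.365, 0.0]
force: [0.6, 0.4, -2.3]
grip_width: 0.563
```

Run:
```python
from h import *
pose()
```

```text
t 11.43 tcp [ 0.4342 -0.2757  0.075 ] psi 7.7 tilt [ 0. -0. -1.] grip 0.563 F [ 0.6  0.4 -2.3] q [ 0.68  0.84 -0.34  2.02  0.69  0.4  -0.06]
```

Run:
```python
from h import *
plan([(.435,-.275,.22,7.7),(.575,.005,.22,40),(.575,.005,.08,40)],40,sh=.035)
```

```text
t 11.43 tcp [ 0.4342 -0.2757  0.075 ] psi 7.7 tilt [ 0. -0. -1.] grip 0.563 F [ 0.6  0.4 -2.3] q [ 0.68  0.84 -0.34  2.02  0.69  0.4  -0.06]
[[40.0, 0.0, 0.0, -0.58, 0.0, 0.0, 0.0], [40.0, 0.0, 0.0, -0.58, 0.0, 0.0, 0.0], [40.0, 0.0, 0.0, -0.58, 0.0, 0.0, 0.0], [40.0, 0.0, 0.0, -0.58, 0.0, 0.0, 0.0], [40.0, 0.0, 0.0, -0.58, 0.0, 0.0, 0.0], [40.0, 0.57, 0.39, 0.0, 0.0, 0.0, -0.6], [40.0, 0.55, 0.43, 0.0, 0.0, 0.0, -0.6], [40.0, 0.52, 0.46, 0.0, 0.0, 0.0, -0.6], [40.0, 0.49, 0.49, 0.0, 0.0, 0.0, -0.6], [40.0, 0.46, 0.52, 0.0, 0.0, 0.0, -0.6], [40.0, 0.43, 0.55, 0.0, 0.0, 0.0, -0.6], [40.0, 0.39, 0.58, 0.0, 0.0, 0.0, -0.6]]
[[40.0, 0.35, 0.6, 0.0, 0.0, 0.0, -0.6], [40.0, 0.32, 0.62, 0.0, 0.0, 0.0, -0.6], [40.0, 0.0, 0.0, 0.7, 0.0, 0.0, 0.0], [40.0, 0.0, 0.0, 0.7, 0.0, 0.0, 0.0], [40.0, 0.0, 0.0, 0.7, 0.0, 0.0, 0.0], [40.0, 0.0, 0.0, 0.7, 0.0, 0.0, 0.0]]
```

Call:
apply_moves --motion '[[[40,0,0,-0.3,0,0,0],[40,0,0,-0.5,0,0,0],[40,0,0,-0.58,0,0,0],[40,0,0,-0.58,0,0,0],[40,0,0,-0.58,0,0,0],[40,0,0,-0.4,0,0,0],[40,0,0,0,0,0,0],[40,0.57,0.39,0,0,0,-0.6],[40,0.55,0.43,0,0,0,-0.6],[40,0.52,0.46,0,0,0,-0.6],[40,0.49,0.49,0,0,0,-0.6],[40,0.46,0.52,0,0,0,-0.6]]]'

```text
t: 12.92
tcp_pos: [0.5113, -0.1194, 0.2208]
eef_rot: [-1.667, -2.66, 0.002]
force: [0.7, 0.8, -2.9]
grip_width: 0.567
```

Call:
apply_moves --motion '[[[40,0.43,0.55,0,0,0,-0.6],[40,0.39,0.58,0,0,0,-0.6],[40,0.35,0.6,0,0,0,-0.6],[40,0.32,0.62,0,0,0,-0.6],[40,0,0,0,0,0,0],[40,0,0,0.5,0,0,0],[40,0,0,0.5,0,0,0],[40,0,0,0.5,0,0,0],[40,0,0,0.5,0,0,0],[40,0,0,0.4,0,0,0],[40,0,0,0.3,0,0,0],[40,0,0,0,0,0,0]]]'

```text
t: 14.42
tcp_pos: [0.573, 0.0036, 0.0855]
eef_rot: [-1.325, -2.846, 0.003]
force: [-0.7, 0.2, -2.6]
grip_width: 0.562
```

Run:
```python
from h import *
pose()
```

```text
t 14.43 tcp [0.573  0.0036 0.0855] psi 40.09 tilt [-0.003 -0.001 -1.   ] grip 0.562 F [-0.7  0.2 -2.6] q [ 0.22  0.89 -0.54  1.83  0.74  0.64 -0.07]
```

Call:
apply_moves --motion '[[[40,0,0,0.2,0,0,0],[40,0,0,0.16,0,0,0],[40,0,0,0.06,0,0,0],[40,0,0,0.03,0,0,0],[40,0,0,0.03,0,0,0],[40,0,0,0,0,0,0]]]'

```text
t: 15.18
tcp_pos: [0.5742, 0.0045, 0.0628]
eef_rot: [1.325, 2.848, 0.0]
force: [-0.3, 0.5, -2.6]
grip_width: 0.565
```

Call:
apply_moves --motion '[[[40,0,0,0.03,0,0,0],[40,0,0,0.02,0,0,0],[40,0,0,0,0,0,0]]]'

```text
t: 15.55
tcp_pos: [0.5742, 0.0045, 0.0607]
eef_rot: [1.324, 2.848, -0.0]
force: [-0.7, -0.3, 1.8]
grip_width: 0.567
```

Call:
apply_moves --motion '[[[56,0,0,0,0,0,0],[68,0,0,0,0,0,0],[100,0,0,0,0,0,0],[100,0,0,0,0,0,0],[100,0,0,-0.4,0,0,0],[100,0,0,-0.6,0,0,0],[100,0,0,-0.7,0,0,0.5],[100,0,0,-0.8,0,0,1],[100,0,0,-0.6,0,0,1],[100,0,0,0,0,0,1],[100,0,0,0,0,0,1],[100,0,0,0,0,0,1]]]'

```text
t: 17.05
tcp_pos: [0.574, 0.0044, 0.2153]
eef_rot: [2.083, 2.351, 0.0]
force: [-0.9, -0.7, -0.4]
grip_width: 0.997
```

Call:
apply_moves --motion '[[[100,0,0,0,0,0,1],[100,0,0,0,0,0,1],[100,0,0,0,0,0,1],[100,0,0,0,0,0,1],[100,0,0,0,0,0,1],[100,0,0,0,0,0,1],[100,0,0,0,0,0,1],[100,0,0,0,0,0,1],[100,0,0,0,0,0,1],[100,0,0,0,0,0,0.5],[100,0,0,0,0,0,0],[100,0,0,0,0,0,0]]]'

```text
t: 18.55
tcp_pos: [0.574, 0.0046, 0.2152]
eef_rot: [-2.95, -1.079, 0.0]
force: [-0.5, -0.8, -0.2]
grip_width: 0.996
```

Run:
```python
from h import *
pose(); rects('wrist',.092,.106); s=snap('wrist','wr3.png')
```

```text
t 18.55 tcp [0.574  0.0046 0.2152] psi -49.82 tilt [-0.  0. -1.] grip 0.996 F [-0.5 -0.8 -0.2] q [ 0.05  0.65 -0.23  1.75  0.2   0.76 -1.15]
[  0   0  56  26 533] [567.4 243.5] [ 9.2 38.5] 61.9 99.0
[  45    0  175  263 2162] [510.4 124.5] [251.3  87.2] 11.6 95.0
[ 380   14   83  107 1471] [736.8  -8. ] [81.  43.6] 70.3 99.0
[ 76  52 126 173 690] [524.9 123.4] [167.3  50.8] 8.7 99.0
[ 242  174   74   54 3826] [573.6   7. ] [49.4 65.9] 40.2 100.0
[476 259  61  29 626] [ 660.8 -209.1] [25.7 50.8] 55.0 101.0
[370 356  55  37 947] [ 493.6 -228.4] [52.8 57.4] 64.2 100.0
```

View pics/wr3.png

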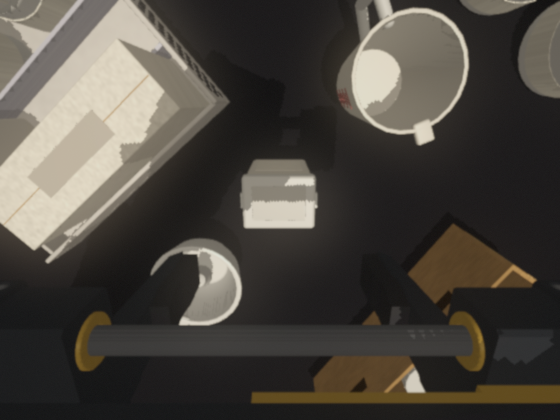

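The wrist view shows the new tub upright on the counter at about (279,200), well clear of the mortar at (205,285) and the jug at (410,70).

Call:
apply_moves --motion '[[[100,0.03,-0.04,0.6,0,0,0],[100,0,0,0.6,0,0,0],[100,0,0,0.6,0,0,0],[100,0,0,0.6,0,0,0],[100,0,0,0.5,0,0,0],[100,0,0,0.18,0,0,0],[100,0,0,0,0,0,0],[60,0,0,0,0,0,0],[60,0,0,0,0,0,0],[60,0,0,0,0,0,0],[60,0,0,0,0,0,0],[60,0,0,0,0,0,0]]]'

```text
t: 20.15
tcp_pos: [0.5747, 0.0068, 0.062]
eef_rot: [2.95, 1.077, 0.003]
force: [-0.5, -0.9, 5.4]
grip_width: 0.744
```

Run:
```python
from h import *
p,M=pose()
plan([(p[0],p[1],.26,-50),(.53,.2085,.26,-9.8),(.53,.2085,.18,-9.8)],60,sh=.035)
```

```text
t 20.15 tcp [0.5747 0.0068 0.062 ] psi -49.9 tilt [ 0.002 -0.    -1.   ] grip 0.744 F [-0.5 -0.9  5.4] q [-0.    0.88 -0.15  1.85  0.28  0.43 -1.23]
t 20.15 tcp [0.5747 0.0068 0.062 ] psi -49.9 tilt [ 0.002 -0.    -1.   ] grip 0.744 F [-0.5 -0.9  5.4] q [-0.    0.88 -0.15  1.85  0.28  0.43 -1.23]
[[60.0, 0.0, 0.0, -0.66, 0.0, -0.0, 0.0], [60.0, 0.0, 0.0, -0.66, 0.0, -0.0, 0.0], [60.0, 0.0, 0.0, -0.66, 0.0, -0.0, 0.0], [60.0, 0.0, 0.0, -0.66, 0.0, -0.0, 0.0], [60.0, 0.0, 0.0, -0.66, 0.0, -0.0, 0.0], [60.0, 0.0, 0.0, -0.66, 0.0, -0.0, 0.0], [60.0, 0.27, -0.52, 0.0, 0.0, 0.0, -0.96], [60.0, 0.32, -0.49, 0.0, 0.0, 0.0, -0.96], [60.0, 0.37, -0.46, 0.0, 0.0, 0.0, -0.96], [60.0, 0.42, -0.42, 0.0, 0.0, 0.0, -0.96], [60.0, 0.46, -0.38, 0.0, 0.0, 0.0, -0.96], [60.0, 0.49, -0.33, 0.0, 0.0, 0.0, -0.96]]
[[60.0, 0.52, -0.28, 0.0, 0.0, 0.0, -0.96], [60.0, 0.0, 0.0, 0.53, 0.0, 0.0, 0.0], [60.0, 0.0, 0.0, 0.53, 0.0, 0.0, 0.0], [60.0, 0.0, 0.0, 0.53, 0.0, 0.0, 0.0]]
```

Call:
apply_moves --motion '[[[60,0,0,-0.3,0,0,0],[60,0,0,-0.6,0,0,0],[60,0,0,-0.66,0,0,0],[60,0,0,-0.66,0,0,0],[60,0,0,-0.66,0,0,0],[60,0,0,-0.66,0,0,0],[60,0,0,-0.5,0,0,0],[60,0,0,0,0,0,0],[60,0.3,-0.47,0,0,0,-0.96],[60,0.35,-0.43,0,0,0,-0.96],[60,0.39,-0.4,0,0,0,-0.96],[60,0.43,-0.35,0,0,0,-0.96]]]'

```text
t: 21.65
tcp_pos: [0.5596, 0.1201, 0.2628]
eef_rot: [-2.669, -1.656, 0.001]
force: [0.3, -0.1, -2.8]
grip_width: 0.752
```

Call:
apply_moves --motion '[[[60,0.46,-0.3,0,0,0,-0.96],[60,0.49,-0.25,0,0,0,-0.96],[60,0.52,-0.2,0,0,0,-0.96],[60,0,0,0,0,0,0],[60,0,0,0,0,0,0]]]'

```text
t: 22.28
tcp_pos: [0.5517, 0.1993, 0.263]
eef_rot: [2.398, 2.028, -0.002]
force: [-0.2, 0.3, -3.5]
grip_width: 0.745
```

Run:
```python
from h import *
p,M=pose()
plan([(.5445,.206,p[2],-9.8)],60,sh=.035)
rects('wrist',.143,.157); s=snap('wrist','wr4.png')
```

```text
t 22.27 tcp [0.5517 0.1993 0.263 ] psi -9.55 tilt [-0.    -0.001 -1.   ] grip 0.745 F [-0.2  0.3 -3.5] q [-0.17  0.63 -0.44  1.65  0.32  0.93 -0.89]
t 22.27 tcp [0.5517 0.1993 0.263 ] psi -9.55 tilt [-0.    -0.001 -1.   ] grip 0.745 F [-0.2  0.3 -3.5] q [-0.17  0.63 -0.44  1.65  0.32  0.93 -0.89]
[[60.0, 0.11, -0.16, -0.0, 0.0, 0.01, 0.04]]
[  95   93   68   68 3440] [437.7 286.8] [53.9 53.6] 64.9 148.0
[ 266   93   65   68 3348] [577.6 263.3] [53.5 53.7] 1.2 148.0
[ 176   94   66   68 3359] [504.3 274.2] [53.9 53.8] 89.9 148.0
[ 105  168   82   55 4072] [435.3 226.7] [50.1 65.9] 79.9 150.0
[ 170  231   53   45 1286] [466.3 164.1] [43.2 47.9] 79.8 151.0
```

View pics/wr4.png

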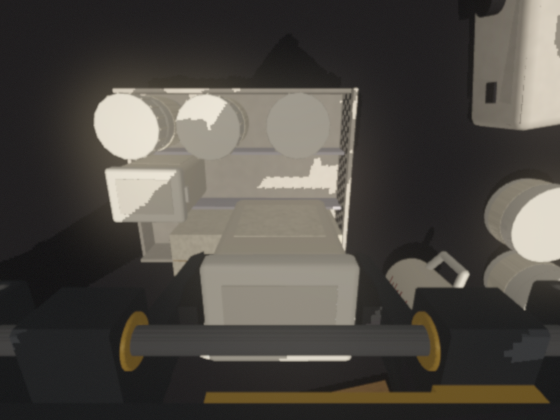

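The wrist view shows the held new tub at about (280,290), upright and square. The old tub is at the front lip at (145,193), and the lane behind it is free.

Call:
apply_moves --motion '[[[60,0.11,-0.16,0,0,0.01,0.04],[60,0,0,0,0,0,0],[60,0,0,0,0,0,0]]]'

```text
t: 22.75
tcp_pos: [0.5447, 0.2064, 0.2633]
eef_rot: [-2.403, -2.023, -0.001]
force: [0.0, -0.0, -3.6]
grip_width: 0.745
```

Run:
```python
from h import *
p,M=pose()
rects('wrist',.292,.312)
plan([(.5445,.2055,p[2],-9.8)],60,sh=.035)
```

```text
t 22.75 tcp [0.5447 0.2064 0.2633] psi -9.8 tilt [ 0.     0.001 -1.   ] grip 0.745 F [ 0.  -0.  -3.6] q [-0.19  0.63 -0.44  1.66  0.32  0.92 -0.91]
[  148   255   264    70 13857] [545.9 214.9] [ 33.3 100.3] 79.9 301.0
[209 356 142   5 695] [540.6 183.7] [ 5.6 64.2] 80.9 301.0
t 22.8 tcp [0.5448 0.2063 0.2633] psi -9.81 tilt [ 0.     0.001 -1.   ] grip 0.75 F [ 0.3  0.4 -2.6] q [-0.19  0.63 -0.44  1.66  0.32  0.92 -0.91]
[[60.0, -0.02, -0.0, -0.0, 0.0, -0.01, -0.0]]
```

Call:
apply_moves --motion '[[[60,0,0,0.4,0,0,0],[60,0,0,0.5,0,0,0],[60,0,0,0.5,0,0,0],[60,0,0,0.4,0,0,0],[60,0,0,0.3,0,0,0],[60,0,0,0.3,0,0,0],[60,0,0,0.2,0,0,0],[60,0,0,0.2,0,0,0],[60,0,0,0.06,0,0,0],[60,0,0,0,0,0,0]]]'

```text
t: 24.05
tcp_pos: [0.5448, 0.2067, 0.1202]
eef_rot: [-2.403, -2.023, -0.001]
force: [0.4, 0.2, -3.1]
grip_width: 0.749
```

Call:
apply_moves --motion '[[[60,0,0,0.04,0,0,0],[60,0,0,0.03,0,0,0],[60,0,0,0,0,0,0]]]'

```text
t: 24.42
tcp_pos: [0.5448, 0.2066, 0.1167]
eef_rot: [-2.403, -2.023, -0.001]
force: [-0.9, -0.9, -3.4]
grip_width: 0.75
```

Call:
apply_moves --motion '[[[60,0,0,0.04,0,0,0],[60,0,0,0.02,0,0,0],[60,0,0,0.02,0,0,0],[60,0,0,0,0,0,0]]]'

```text
t: 24.92
tcp_pos: [0.5447, 0.2066, 0.1126]
eef_rot: [-2.403, -2.023, -0.001]
force: [0.4, 0.2, -2.5]
grip_width: 0.741
```

Call:
apply_moves --motion '[[[60,0,0,0.02,0,0,0],[60,0,0,0.01,0,0,0],[60,0,0,0,0,0,0]]]'

```text
t: 25.3
tcp_pos: [0.5449, 0.2067, 0.112]
eef_rot: [-2.403, -2.023, -0.002]
force: [-0.9, -0.6, 5.1]
grip_width: 0.743
```

Call:
apply_moves --motion '[[[80,0,0,0,0,0,0],[100,0,0,0,0,0,0],[100,0,0,0,0,0,0],[100,0,0,0,0,0,0],[100,0,0,-0.3,0,0,0],[100,0,0,-0.6,0,0,0],[100,0,0,-0.8,0,0,0],[100,0,0,-0.8,0,0,0],[100,0,0,-0.5,0,0,0],[100,0,0,0,0,0,0],[100,0,0,0,0,0,0]]]'

```text
t: 26.68
tcp_pos: [0.5442, 0.2061, 0.2607]
eef_rot: [-2.403, -2.023, 0.001]
force: [-0.2, -0.1, -0.3]
grip_width: 1.0
```

Run:
```python
from h import *
pose(); rects('wrist',.143,.157); s=snap('wrist','wr5.png')
```

```text
t 26.68 tcp [0.5442 0.2061 0.2607] psi -9.8 tilt [-0.001  0.    -1.   ] grip 1.0 F [-0.2 -0.1 -0.3] q [-0.18  0.63 -0.44  1.67  0.32  0.92 -0.92]
[ 276  100   65   67 3331] [577.7 263.2] [53.6 53.3] 79.9 148.0
[ 105  101   67   67 3401] [437.4 286.3] [53.8 54. ] 18.8 148.0
[ 186  102   66   67 3332] [504.2 274.3] [53.8 54.1] 85.1 148.0
[ 115  175   81   55 4033] [435.2 226.9] [49.6 66. ] 79.7 150.0
[ 243  177   75   54 3913] [544.5 206.7] [49.  66.1] 80.3 150.0
[ 179  238  173   54 8388] [520.5 149. ] [ 54.5 159.8] 80.0 151.0
```

View pics/wr5.png

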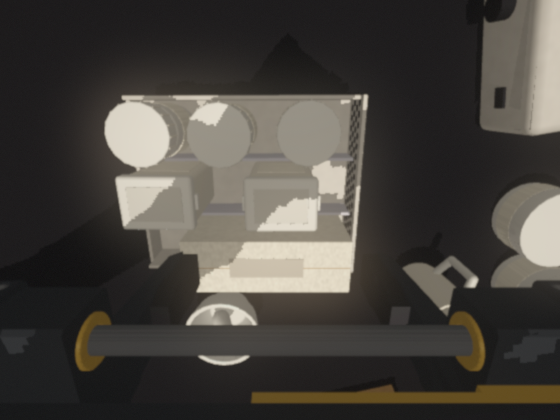

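The final view shows both tubs upright in the middle lane, the old one at (158,200) and the new one at (282,203), with the jars and box where they were.

```bash
python3 -c "
from h import *
print(ctrl.close_job())"
```

```text
the job is handed in; nothing more can be done
None
```

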